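Sort the loose bench things into their trays

TASK

Clear the loose things on the open bench in front of the robot into the three white trays: lay the marker and the pen side by side, lengthways and flat, in the big open tray, put one screw cap flat into each of the two round wells of the well plate, and set the small carton, the same way up as it lies now, in the narrow open tray. Leave everything released and lying still on the floor of its own tray.

Things in the scene. Friction and masses are not known exactly. Their poses are not given: they have to be found in the camera images.
- marker: thick marker pen, white barrel with a black cap, lying on the bench; 135 mm long, round, 17 mm wide, 16 mm high. Origin at mid-length on its underside as it lies at the start; y along its length, z up at the start. It is nearly round and may roll. Grip it across its length at the middle
- pen: slim ball pen, white barrel, lying on the bench; 145 mm long, 11 mm wide (with clip), 9 mm high. Origin at mid-length on its underside as it lies at the start; y along its length. Grip it across its length at the middle
- carton: small closed cream cardboard carton with red stripes; 52 mm wide (x), 110 mm long (y), 52 mm high (z), about 0.1 kg, resting on one of its 52 x 110 mm sides. Origin at the centre of its underside
- cap_a: orange: a ribbed plastic screw cap, round, 40 mm across and 24 mm high, lying flat on the bench; origin at the centre of its underside, z up, any yaw. It may go into either well. (Another cap and marker, beyond the microscope at the far left, are not part of the job)
- cap_b: red: a ribbed plastic screw cap, round, 40 mm across and 24 mm high, lying flat on the bench; origin at the centre of its underside, z up, any yaw. It may go into either well. (Another cap and marker, beyond the microscope at the far left, are not part of the job)
- pen_tray: the big open tray, white, fixed to the bench: outside 120 mm (x) by 178 mm (y) by 15 mm high, walls 4 mm, inner space 112 x 170 mm and undivided, floor 4 mm thick. Origin at the centre of its underside; the marker and the pen lie along its y, for instance 28 mm either side of its middle, so that the fingers have room between them
- box_tray: the narrow open tray, white, fixed to the bench: outside 86 mm (x) by 144 mm (y) by 15 mm high, walls 4 mm, inner space 78 x 136 mm, floor 4 mm thick. Origin at the centre of its underside; the carton's length goes along its y, either way round
- cap_tray: the well plate, white, fixed to the bench: a block 140 mm (x) by 76 mm (y) by 16 mm high with two round wells 58 mm across and 12 mm deep (well floor 4 mm above the bench), centred 34 mm either side of its middle along x. Origin at the centre of its underside; a seated cap stands 12 mm proud of the block

How it is judged:
By the outcome, as a careful person would: the job done as asked, in the order asked, and still so for the second after the job is handed in, with the robot touching nothing.
It also fails if it takes over 120 s, if anything falls off the work surface, if the arm or the gripper's body presses on something with over 40 N, if the wrist force passes 120 N, or if a joint passes its speed limit or range.

ROBOT

A 6-joint arm with a two-finger parallel gripper is mounted at the origin on a cart in front of the work surface, level with it; the furniture and walls round the work are solid. World frame = base frame: x ahead of the robot, y to its left, z up, the work surface at z = 0. Lengths are in m, angles in rad, forces in N, time in s.
With the tool pointing down it reaches from about 0.425 to 1.125 m from the base axis. Payload 14.9 kg.
Tool frame: the origin (TCP) lies at the very end of the fingers, on their centre line; the grasp point (between the pads) lies 19 mm behind it; z points along the fingers, y is the line along which they close (so a half turn about z gives the same grasp; the last joint's range is limited). The gripper opens to 91 mm and grips with 3 to 60 N. Pads are 32 mm wide; open, the fingers measure 118 mm over their backs; the gripper's body (76 mm by 178 mm) begins 60 mm behind the grasp point.
Start: joints at [-1.253, 0.379, 1.734, -0, 1.028, -0.033], TCP at [0.241, -0.657, 0.214] pointing down, gripper open.
Joint ranges: [-2.77, 2.77], [-0.74, 2.19], [0, 2.66], [-1.06, 4.2], [0.31, 2.87], [-3.08, 3.08]. Speed limits (rad/s): [1.89, 1.89, 2.39, 3.14, 3.14, 3.14].

INTERFACE

Orientations are given as a unit quaternion [w, x, y, z].
In Python, from plant import ctrl, read_camera gives the robot as it stands.
- The arm moves only by the shell command python3 -m creep 'ROWS' [OPENING] [FORCE]. ROWS is JSON, a list of rows, each an object with "slide": the shift along the tool's x, y, z in mm, a list of three; "roll": the turn about the tool's z in degrees. A call has 1 to 8 rows; each row shifts and turns the commanded pose from where the row before left it, along the tool's axes as they then stand; what a row does not reach is not made up. A row lasts 1/10 s, in which the tool goes at most 50 mm and 8.59 degrees, less where a joint would pass 70% of its speed; a pose out of reach is approached as far as the arm can. A call is refused whole if a number of a shift passes 50 or a number of a turn 8.59, either way. A call with a gripper value outside its range is refused whole. OPENING is the finger opening in mm, from 0 to 91.2, set as the call begins (- or left out, the last holds). The fingers move at their own pace and stop on an object; FORCE is the grip in N (left out, the last holds). Time passes only in rows, so rows that do not move let the fingers close. It gives the time, the measured TCP pose, the force, the opening and the grip force at its end, in the units of the state.
- ctrl.sense(): the state, without advancing time (a new reading comes with each control period).
- read_camera(name): name is "side" or "top" or "wrist"; returns a dict with "frame" (420x560x3 uint8, blue, green, red), "K" (3x3 intrinsics, pixels), "distortion" ([k1, k2, p1, p2, k3] as OpenCV has them; the pictures are not rectified), "R" (3x3) and "t" (3): a world point X has camera coordinates R X + t. Camera axes: x right, y down, z forward; pixel columns grow to the right and rows downward; lengths in m; the calibration is good to about 2 mm. A picture is of the moment at which its call begins. There is no depth.
- ctrl.job_done(): hands the job in; it is judged then, once.
The state is a dict: "t": time; "joints": joint angles; "qvel": joint speeds; "joint_efforts": joint torques, N m; "tool_pos": TCP position; "ee_rot": TCP orientation; "force": force on the tool from outside, world axes, zero at the start; "torque": the same for the moment, N m; "grip_width": opening from 0.0 (shut) to 1.0 (fully open); "gripper_force": force on a finger pad.
Only numpy, scipy, OpenCV 4.12 (cv2) and the standard library are available. Lean on these libraries where they do the work, as an engineer would, in place of code of your own. Each camera call takes 0.05 s, during which the arm holds its last target. There are 200 camera calls.

## Working session

There is one attempt and no reset: what is moved stays moved. The work goes in short steps, Python scripts to look and compute and a shell command to move; the robot and the scene stay as the last step left them, time stands still between calls to the robot, and variables do not carry over. Pictures are saved under pics/ and viewed, at most 14 in all, crops included, and the job is handed in when it is done.

```bash
ls; mkdir -p pics; python3 - <<'E'
from plant import ctrl, read_camera
import cv2, numpy as np, pickle
s=ctrl.sense(); print(s)
for n in("top","side","wrist"):
    c=read_camera(n); cv2.imwrite(f"pics/{n}0.png",c["frame"]); pickle.dump(c,open(f"{n}0.pkl","wb"))
    print(n,c["K"],c["distortion"],(-np.array(c["R"]).T@np.array(c["t"])))
E
```

```text
pics
{'t': 0.0, 'joints': array([-1.25328304e+00,  3.79425865e-01,  1.73475800e+00, -4.08962225e-05,
        1.02851514e+00, -3.32667141e-02]), 'qvel': array([ 0.00169726,  0.00089688, -0.00010852, -0.00036041,  0.00215111,
        0.00097723]), 'joint_efforts': array([-3.90510113e-04, -7.63722038e+01, -4.34367120e+01,  6.49130694e-02,
        4.23322502e-02, -9.02433226e-05]), 'tool_pos': array([ 0.24042711, -0.65699981,  0.21328744]), 'ee_rot': array([-5.45118917e-04,  9.84656567e-01,  1.74502544e-01, -9.56869598e-05]), 'force': array([ 0.92938792, -0.38554342,  0.52912231]), 'torque': array([0.05109606, 0.03433014, 0.03678824]), 'gripper_force': 0.0, 'grip_width': 0.9983494235631863}
top [[514.9323792    0.         275.61734079]
 [  0.         514.9323792  211.00395119]
 [  0.           0.           1.        ]] [-0.17181796  0.          0.          0.          0.        ] [0.3227887  0.00487793 1.25708526]
side [[514.61144501   0.         276.31159508]
 [  0.         514.61144501 214.33910993]
 [  0.           0.           1.        ]] [-0.00051022  0.          0.          0.          0.        ] [0.29697514 1.04194537 0.60458686]
wrist [[310.5494398    0.         281.53556254]
 [  0.         310.5494398  205.82175171]
 [  0.           0.           1.        ]] [-0.06245898  0.          0.          0.          0.        ] [ 0.31916937 -0.62845203  0.38398667]
```

View pics/top0.png

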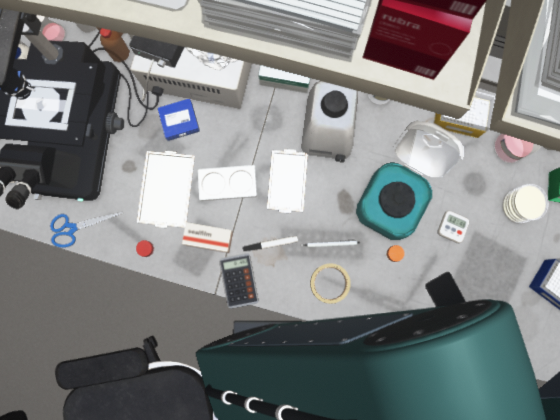

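View pics/side0.png

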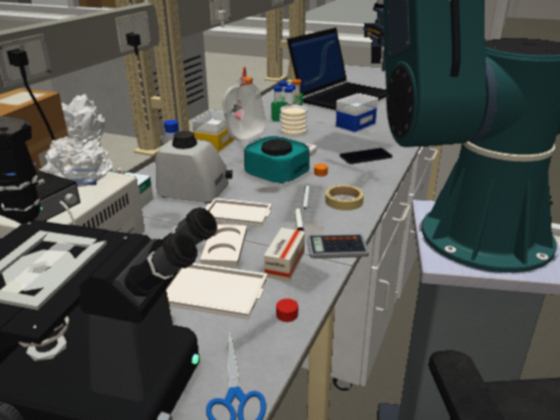

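The top view shows the big tray at (165,188), the well plate at (227,182), the narrow tray at (287,181), the carton at (207,237) and the marker at (272,243). The pen is at (331,243), the orange cap at (397,254) and the red cap at (145,248). The side view agrees.

```bash
cat > h.py <<'E'
import cv2, numpy as np
from scipy.spatial.transform import Rotation as Ro
def ray(c,uv,z):
    uv=np.array(uv,float).reshape(-1,1,2)
    n=cv2.undistortPoints(uv,np.array(c["K"]),np.array(c["distortion"])).reshape(-1,2)
    R=np.array(c["R"]);t=np.array(c["t"]);C=-R.T@t
    d=np.c_[n,np.ones(len(n))]@R
    return C+d*((z-C[2])/d[:,2])[:,None]
def blobs(c,mask,roi,z,amin=20):
    """roi x0,y0,x1,y1; prints world-plane min-area rects on plane z"""
    m=np.zeros_like(mask);x0,y0,x1,y1=roi;m[y0:y1,x0:x1]=mask[y0:y1,x0:x1]
    out=[]
    for k in cv2.findContours(m,cv2.RETR_EXTERNAL,cv2.CHAIN_APPROX_NONE)[0]:
        if cv2.contourArea(k)<amin: continue
        P=ray(c,k.reshape(-1,2),z)[:,:2]
        r=cv2.minAreaRect((P*1000).astype(np.float32))
        b=cv2.boxPoints(r);e=b[1]-b[0];f=b[2]-b[1]
        l=e if np.hypot(*e)>np.hypot(*f) else f
        out.append((cv2.contourArea(k),np.round(r[0],1),np.round(sorted(r[1]),1),round(np.degrees(np.arctan2(l[1],l[0]))%180,1),np.mean(k.reshape(-1,2),0).round(0)))
    return out
E
python3 - <<'E'
import pickle
from h import *
c=pickle.load(open("top0.pkl","rb"));f=c["frame"];hsv=cv2.cvtColor(f,cv2.COLOR_BGR2HSV)
w=((hsv[...,2]>215)&(hsv[...,1]<40)).astype(np.uint8)
print("red",hsv[248,145],"or",hsv[254,397],"bench",hsv[215,210],"tray",hsv[188,165])
sat=(hsv[...,1]>120).astype(np.uint8)
for n,r in dict(big=(125,140,200,235),well=(190,155,262,210),nar=(260,140,315,220)).items():
    for b in blobs(c,w,r,.015,300): print(n,b)
blk=((hsv[...,2]<70)).astype(np.uint8)
for n,m,r,z in(("mk",w,(240,225,300,255),.008),("mkblk",blk,(240,230,275,255),.008),("pen",w,(300,230,365,255),.005),("red",sat,(130,235,160,262),.024),("or",sat,(383,240,412,268),.024),("carton",((hsv[...,2]>200)|(hsv[...,1]>60)).astype(np.uint8),(178,220,236,256),.052)):
    for b in blobs(c,m,r,z,8): print(n,b)
cr=cv2.resize(f[135:265,120:420],None,fx=2.6,fy=2.6,interpolation=cv2.INTER_CUBIC)
cv2.imwrite("pics/crop0.png",cr)
E
```

```text
red [  1 161 201] or [ 13 162 232] bench [120   1 194] tray [ 90   1 251]
big (3587.5, array([541.5, 274. ]), array([156.9, 205.9]), np.float32(177.4), array([170., 196.]))
well (1692.5, array([566.6, 135.5]), array([ 78.3, 141.9]), np.float32(94.6), array([227., 182.]))
nar (2107.0, array([571.8, -14.2]), array([ 90.2, 159.8]), np.float32(175.7), array([287., 181.]))
mk (140.5, array([421. ,   4.8]), array([12.3, 88.2]), np.float32(101.3), array([279., 242.]))
mkblk (45.0, array([408. ,  70.8]), array([10.3, 39.2]), np.float32(98.7), array([252., 247.]))
pen (99.5, array([ 418. , -124.6]), array([  7.6, 117.8]), np.float32(92.9), array([332., 243.]))
red (176.0, array([400.7, 331.1]), array([34.1, 37.6]), np.float32(90.9), array([144., 248.]))
or (183.0, array([ 395.2, -275.4]), array([36.2, 39.4]), np.float32(90.0), array([395., 253.]))
carton (1022.0, array([431.5, 184.4]), array([ 56. , 131.2]), np.float32(80.6), array([203., 235.]))
```

View pics/crop0.png

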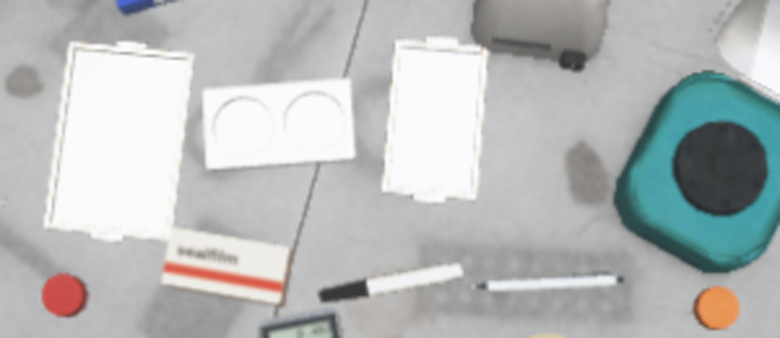

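The crop shows the trays' long sides running up the picture (along world x). The marker spans crop pixels (319,296) to (463,269), the pen (473,287) to (624,280), and the wells are centred at (242,126) and (315,122). I'll convert these to world coordinates.

```bash
python3 - <<'E'
import pickle
from h import *
c=pickle.load(open("top0.pkl","rb"))
def W(p,z): return ray(c,np.array(p,float)/2.6+[120-.3,135-.3],z)[:,:2]*1000
for n,p,z in(("big",[(70,43),(193,53),(169,240),(44,228)],.015),("wells",[(242,126),(315,122)],.016),("wellblk",[(204,88),(352,79),(355,158),(207,170)],.016),("nar",[(396,41),(488,46),(477,200),(383,193)],.015),("mk",[(319,296),(463,269)],.008),("pen",[(473,287),(624,280)],.005),("cartonTop",[(173,227),(291,246),(279,304),(161,282)],.052)):
    P=W(p,z); e=P-np.roll(P,1,0)
    print(n,P.mean(0).round(1),P.round(0).tolist(),np.hypot(*e.T).round(0),(np.degrees(np.arctan2(e[:,1],e[:,0]))%180).round(1))
E
```

```text
big [549.  287.2] [[644.0, 339.0], [634.0, 218.0], [454.0, 235.0], [464.0, 356.0]] [181. 121. 181. 121.] [174.7  85.3 174.7  85.2]
wells [565.1 134.4] [[563.0, 169.0], [567.0, 100.0]] [69. 69.] [93.5 93.5]
wellblk [565.5 133.6] [[600.0, 206.0], [609.0, 65.0], [533.0, 61.0], [521.0, 201.0]] [ 79. 141.  76. 140.] [ 3.9 93.8  3.  95.1]
nar [570.9 -14.6] [[647.0, 24.0], [643.0, -64.0], [494.0, -53.0], [500.0, 35.0]] [147.  88. 149.  88.] [175.8  87.3 176.   86.2]
mk [416.6  26.5] [[403.0, 94.0], [430.0, -41.0]] [137. 137.] [101.1 101.1]
pen [ 417.  -121.4] [[413.0, -50.0], [421.0, -192.0]] [142. 142.] [93. 93.]
cartonTop [428.  175.7] [[462.0, 225.0], [446.0, 117.0], [393.0, 127.0], [412.0, 235.0]] [ 51. 110.  54. 110.] [169.3  81.4 169.4  80.2]
```

```bash
python3 -m creep '[{"slide":[50,0,0],"roll":0},{"slide":[50,-20,0],"roll":0},{"slide":[40,-30,0],"roll":-8},{"slide":[20,-45,0],"roll":-8},{"slide":[10,-48,0],"roll":-8},{"slide":[20,-45,0],"roll":-8},{"slide":[30,-40,0],"roll":-8},{"slide":[35,-35,0],"roll":-8}]'
```

```text
t: 0.95
tool_pos: [0.2843, -0.3269, 0.2135]
ee_rot: [-0.0, 0.827, 0.562, 0.0]
force: [0.8, 0.2, 0.7]
grip_width: 1.004
gripper_force: 0.0
```

```bash
cat >> h.py <<'E'
def yaw(s):
    w,x,y,z=s["ee_rot"]; return np.degrees(2*np.arctan2(y,x))%360
def to(s,x,y,th=None):
    """slide (tool x,y mm) at final yaw th, and roll deg"""
    a=yaw(s); th=a if th is None else th
    d=np.array([x,y])-np.array(s["tool_pos"][:2])*1000; t=np.radians(th)
    r=(a-th+180)%360-180
    return "slide at final yaw:",[round(d@[np.cos(t),np.sin(t)],1),round(d@[np.sin(t),-np.cos(t)],1)],"roll",round(r,1),"now",np.round(np.array(s["tool_pos"])*1000,1),round(a,1),"q6",round(float(s["joints"][5]),2),"gw",round(91.2*float(s["grip_width"]),1)
E
python3 -m creep '[{"slide":[42,24,0],"roll":-8.2},{"slide":[38,29,0],"roll":-8.2},{"slide":[33,34,0],"roll":-8.2},{"slide":[28,39,0],"roll":-8.2},{"slide":[44,9,10],"roll":0},{"slide":[44,9,10],"roll":0},{"slide":[44,9,20],"roll":0},{"slide":[44,9,20],"roll":0}]' 45
python3 -m creep '[{"slide":[44,9,10],"roll":0},{"slide":[0,0,0],"roll":0},{"slide":[0,0,0],"roll":0}]'
python3 - <<'E'
from plant import ctrl, read_camera
from h import *
import pickle
s=ctrl.sense(); print(*to(s,416.6,26.5,101.1))
c=read_camera("wrist");pickle.dump(c,open("w1.pkl","wb"));cv2.imwrite("pics/w1.png",c["frame"])
E
```

```text
t: 1.75
tool_pos: [0.437, -0.0281, 0.1537]
ee_rot: [0.0, 0.637, 0.771, 0.0]
force: [1.2, -0.3, -0.5]
grip_width: 0.497
gripper_force: 0.0
t: 2.05
tool_pos: [0.4374, 0.0159, 0.1438]
ee_rot: [-0.0, 0.636, 0.772, -0.0]
force: [0.5, -0.5, 0.1]
grip_width: 0.494
gripper_force: 0.0
slide at final yaw: [np.float64(14.4), np.float64(-18.4)] roll -0.1 now [437.4  15.9 143.8] 101.0 q6 -0.21 gw 45.1
```

View pics/w1.png

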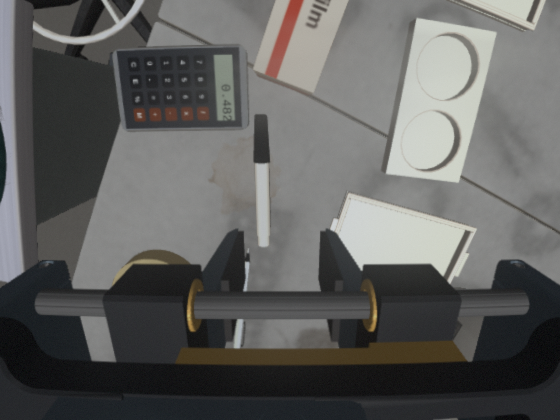

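The wrist view shows the marker from (261,115) to (263,245), with the finger axis near column 282. The wells are at (446,67) and (428,141).

```bash
python3 - <<'E'
from h import *
import pickle
c=pickle.load(open("w1.pkl","rb"))
P=ray(c,[(261,116),(263.5,245)],.008)*1000; print(P.round(1),P.mean(0)); d=P[0]-P[1];print(np.degrees(np.arctan2(d[1],d[0])),np.hypot(d[0],d[1]))
print(ray(c,[(445,67),(428,141)],.016)*1000)
E
```

```text
[[402.6  89.5   8. ]
 [428.5 -41.7   8. ]] [415.53294918  23.92116258   8.        ]
101.15536674112445 133.75032309711935
[[558.96496053 166.02634369  16.        ]
 [564.07517178  98.81503553  16.        ]]
```

```bash
python3 -m creep '[{"slide":[14,-18,20],"roll":0},{"slide":[0,0,40],"roll":0},{"slide":[0,0,30],"roll":0},{"slide":[0,0,0],"roll":0},{"slide":[0,0,0],"roll":0}]' 45 | grep tool_pos
```

```text
tool_pos: [0.4176, 0.0246, 0.0545]
```

```bash
python3 -m creep '[{"slide":[0,-2,25],"roll":0},{"slide":[0,0,20],"roll":0},{"slide":[0,0,5],"roll":0},{"slide":[0,0,0],"roll":0},{"slide":[0,0,0],"roll":0}]' 45 | grep -E "tool_pos|force"
python3 -m creep '[{"slide":[0,0,0],"roll":0},{"slide":[0,0,0],"roll":0},{"slide":[0,0,0],"roll":0},{"slide":[0,0,0],"roll":0},{"slide":[0,0,0],"roll":0},{"slide":[0,0,0],"roll":0}]' 0 20
```

```text
tool_pos: [0.4163, 0.025, 0.0052]
force: [0.4, -0.7, -0.2]
gripper_force: 0.0
t: 3.7
tool_pos: [0.4155, 0.0252, 0.0041]
ee_rot: [0.0, 0.637, 0.771, 0.0]
force: [-0.5, 0.0, 6.9]
grip_width: 0.164
gripper_force: 20.0
```

```bash
python3 -m creep '[{"slide":[0,0,-40],"roll":0},{"slide":[0,0,-40],"roll":0},{"slide":[0,0,-40],"roll":0},{"slide":[32,24,0],"roll":-8.2},{"slide":[35,19,0],"roll":-8.2},{"slide":[37,13,0],"roll":-8.2},{"slide":[39,7,0],"roll":-8.2},{"slide":[40,2,0],"roll":-8.2}]' | grep -E "tool_pos|force|width"
python3 -m creep '[{"slide":[40,-4,0],"roll":-8.2},{"slide":[39,-10,0],"roll":-8.2},{"slide":[37,-15,0],"roll":-8.2},{"slide":[0,0,0],"roll":-8.2},{"slide":[0,0,0],"roll":0},{"slide":[0,0,0],"roll":0}]' | grep -E "tool_pos|force|width"
python3 - <<'E'
from plant import ctrl, read_camera
from h import *
import pickle
s=ctrl.sense(); print(*to(s,551.4,315,175.2))
c=read_camera("wrist");pickle.dump(c,open("w2.pkl","wb"));cv2.imwrite("pics/w2.png",c["frame"])
E
```

```text
tool_pos: [0.3908, 0.2071, 0.1241]
force: [-0.5, 0.8, -0.5]
grip_width: 0.162
gripper_force: 20.0
tool_pos: [0.2786, 0.2376, 0.1241]
force: [0.3, 0.2, -0.9]
grip_width: 0.166
gripper_force: 20.0
slide at final yaw: [np.float64(-265.4), np.float64(100.0)] roll -0.8 now [278.6 237.6 124.1] 174.4 q6 -0.83 gw 15.1
```

View pics/w2.png

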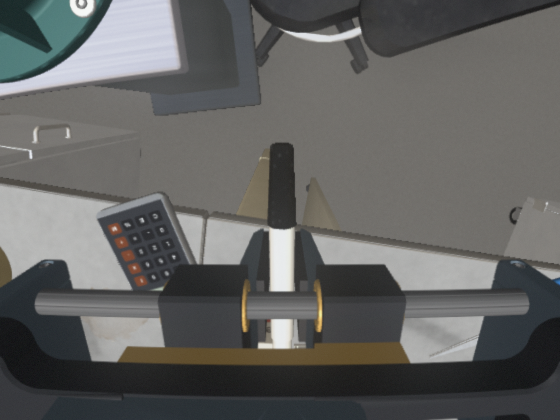

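The wrist view shows the marker gripped squarely; the arm is over the bench edge because I turned my slides the wrong way. I'll slide over to the tray.

```bash
python3 -m creep '[{"slide":[-38,14,0],"roll":-0.8},{"slide":[-38,14,0],"roll":0},{"slide":[-38,14,0],"roll":0},{"slide":[-38,14,0],"roll":0},{"slide":[-38,14,0],"roll":0},{"slide":[-38,15,0],"roll":0},{"slide":[-38,15,0],"roll":0},{"slide":[0,0,0],"roll":0}]' | grep -E "tool_pos|force|width"
python3 - <<'E'
from plant import ctrl, read_camera
from h import *
import pickle
s=ctrl.sense(); print(*to(s,551.4,315,175.2))
c=read_camera("wrist");pickle.dump(c,open("w3.pkl","wb"));cv2.imwrite("pics/w3.png",c["frame"])
E
```

```text
tool_pos: [0.5563, 0.3164, 0.1239]
force: [-0.9, -0.6, 0.6]
grip_width: 0.165
gripper_force: 20.0
slide at final yaw: [np.float64(4.8), np.float64(-1.8)] roll 0.0 now [556.3 316.4 123.9] 175.2 q6 -1.01 gw 15.1
```

View pics/w3.png

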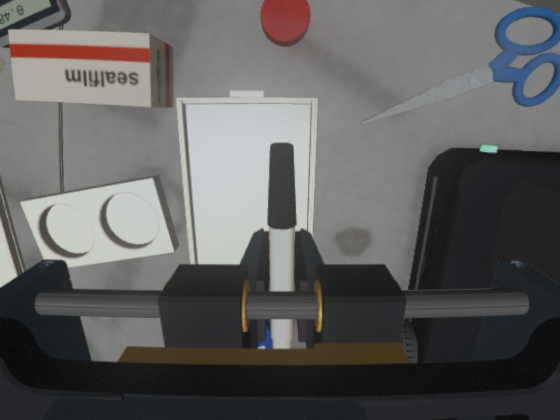

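The wrist view shows the tray's near outer corners at (178,99) and (317,98), with the marker over its right half. The red cap is at about (285,20) and the wells at (68,230) and (131,219).

```bash
python3 - <<'E'
from h import *
import pickle
c=pickle.load(open("w3.pkl","rb"))
A,B,L,R=ray(c,[(178,99),(317,98),(190,260),(312,220)],.015)[:,:2]*1000; e=A-B
print("edge",A,B,np.hypot(*e),np.degrees(np.arctan2(*e[::-1])));e/=np.hypot(*e)
print("sideangles",[np.degrees(np.arctan2(*(p-q)[::-1]))%180 for p,q in((A,L),(B,R))])
u=np.array([-e[1],e[0]]);u*=np.sign(u[0]);ctr=(A+B)/2+u*89
print("center",ctr,"axis",np.degrees(np.arctan2(*u[::-1]))%180, "slot+",ctr-e*28)
print("wells",ray(c,[(69,229),(131,218)],.016)*1000)
hsv=cv2.cvtColor(c["frame"],cv2.COLOR_BGR2HSV);m=((hsv[...,1]>120)&((hsv[...,0]<8)|(hsv[...,0]>172))).astype(np.uint8)
print(blobs(c,m,(250,0,320,60),.015,100))
E
```

```text
edge [454.85970962 235.34737632] [464.50727253 354.55369807] 119.59608109908878 -94.62695680672334
sideangles [np.float64(174.21923684999632), np.float64(174.6176856457384)]
center [548.39344326 287.77109543] axis 175.37304319327666 slot+ [550.65214404 315.67984443]
wells [[564.55734669 104.08028745  16.        ]
 [558.29099053 170.50635071  16.        ]]
[(1651.5, array([402.1, 332.1]), array([30.7, 38.9]), np.float32(85.3), array([285.,  17.]))]
```

```bash
python3 -m creep '[{"slide":[5,-1,30],"roll":0},{"slide":[0,0,40],"roll":0},{"slide":[0,0,30],"roll":0},{"slide":[0,0,8],"roll":0},{"slide":[0,0,4],"roll":0},{"slide":[0,0,3],"roll":0},{"slide":[0,0,0],"roll":0},{"slide":[0,0,0],"roll":0}]' | grep -E "tool_pos|force|width"
```

```text
tool_pos: [0.5468, 0.3154, 0.0101]
force: [-0.9, -0.2, -0.5]
grip_width: 0.164
gripper_force: 20.0
```

```bash
python3 -m creep '[{"slide":[0,0,2],"roll":0},{"slide":[0,0,0],"roll":0},{"slide":[0,0,0],"roll":0}]' | grep -E "tool_pos|force|width"
python3 -m creep '[{"slide":[0,0,0],"roll":0},{"slide":[0,0,0],"roll":0},{"slide":[0,0,0],"roll":0},{"slide":[0,0,-10],"roll":0},{"slide":[0,0,-20],"roll":0},{"slide":[0,0,-40],"roll":0},{"slide":[0,0,-40],"roll":0},{"slide":[0,0,0],"roll":0}]' 24| grep -E "tool_pos|force|width"
python3 - <<'E'
from plant import ctrl, read_camera
from h import *
s=ctrl.sense(); print(*to(s,417,-121.4,93))
c=read_camera("wrist");cv2.imwrite("pics/w4.png",c["frame"])
E
```

```text
tool_pos: [0.5469, 0.3155, 0.0079]
force: [-0.2, -0.5, 8.3]
grip_width: 0.164
gripper_force: 20.0
tool_pos: [0.5489, 0.3165, 0.1229]
force: [-0.2, 0.1, 0.6]
grip_width: 0.256
gripper_force: 0.0
slide at final yaw: [np.float64(-430.4), np.float64(-154.7)] roll 82.5 now [548.9 316.5 122.9] 175.5 q6 -1.01 gw 23.4
```

View pics/w4.png

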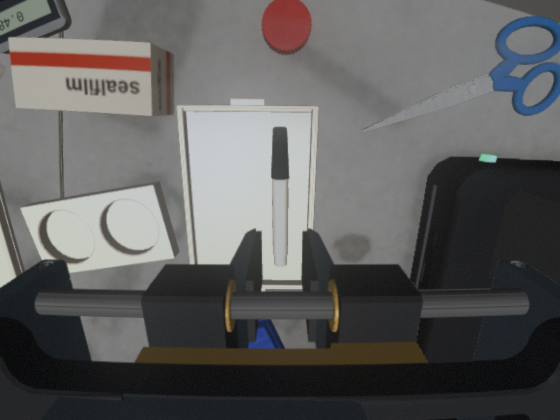

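The marker lies straight in the right half of the tray, from (280,128) to (280,265), and has been released. Next is the pen.

```bash
python3 -m creep '[{"slide":[0,0,0],"roll":8.5},{"slide":[0,0,0],"roll":8.5},{"slide":[0,0,0],"roll":8.5},{"slide":[0,0,0],"roll":8.5},{"slide":[0,0,0],"roll":8.5},{"slide":[0,0,0],"roll":8.5},{"slide":[0,0,0],"roll":8.5},{"slide":[0,0,0],"roll":8.5}]' 40| grep -E "tool_pos"
python3 -m creep '[{"slide":[0,0,0],"roll":8.5},{"slide":[0,0,0],"roll":6},{"slide":[-43,-15,0],"roll":0},{"slide":[-43,-15,0],"roll":0},{"slide":[-43,-15,0],"roll":0},{"slide":[-43,-15,0],"roll":0},{"slide":[-43,-15,0],"roll":0},{"slide":[-43,-15,0],"roll":0}]' | grep -E "tool_pos"
python3 -m creep '[{"slide":[-43,-15,0],"roll":0},{"slide":[-43,-15,0],"roll":0},{"slide":[-43,-15,0],"roll":0},{"slide":[-40,-18,0],"roll":0},{"slide":[0,0,0],"roll":0},{"slide":[0,0,0],"roll":0}]' | grep -E "tool_pos"
python3 - <<'E'
from plant import ctrl, read_camera
from h import *
import pickle
s=ctrl.sense(); print(*to(s,417,-121.4,93))
c=read_camera("wrist");pickle.dump(c,open("w5.pkl","wb"));cv2.imwrite("pics/w5.png",c["frame"])
E
```

```text
tool_pos: [0.5456, 0.3147, 0.116]
tool_pos: [0.4684, 0.0512, 0.1164]
tool_pos: [0.4151, -0.1199, 0.1165]
slide at final yaw: [np.float64(-1.6), np.float64(1.8)] roll -0.1 now [ 415.1 -119.9  116.5] 92.9 q6 -0.39 gw 40.0
```

View pics/w5.png

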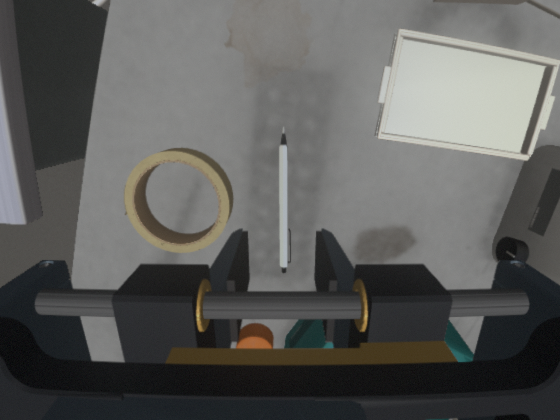

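The pen runs from (283,130) to (285,272) and is centred between the fingers. The narrow tray's outer corners are at (400,31), (557,60), (530,157) and (378,136).

```bash
python3 - <<'E'
from h import *
import pickle
c=pickle.load(open("w5.pkl","rb"))
P=ray(c,[(283.5,130),(285,271)],.005)*1000;d=P[0]-P[1];print(P.mean(0),np.hypot(*d[:2]),np.degrees(np.arctan2(d[1],d[0])))
Q=ray(c,[(400,31),(557,60),(530,158),(377,137)],.015)[:,:2]*1000;e=Q-np.roll(Q,1,0);print(Q.mean(0),np.hypot(*e.T),np.degrees(np.arctan2(e[:,1],e[:,0]))%180)
E
python3 -m creep '[{"slide":[0,0,40],"roll":0},{"slide":[0,0,40],"roll":0},{"slide":[0,0,0],"roll":0},{"slide":[0,0,0],"roll":0}]' | grep -E "tool_pos"
```

```text
[ 417.41263618 -122.53905112    5.        ] 140.07397835046612 93.63127543878309
[569.82122131 -15.58354616] [ 85.35363    141.66243699  85.22396612 145.79172257] [ 84.56027232 176.33423207  87.33398855 176.37421187]
tool_pos: [0.4156, -0.1184, 0.037]
```

```bash
python3 -m creep '[{"slide":[-4,2,20],"roll":-0.5},{"slide":[0,0,11],"roll":0},{"slide":[0,0,3],"roll":0},{"slide":[0,0,0],"roll":0},{"slide":[0,0,0],"roll":0}]' | grep -E "tool_pos|force"
python3 -m creep '[{"slide":[0,0,0],"roll":0},{"slide":[0,0,0],"roll":0},{"slide":[0,0,0],"roll":0},{"slide":[0,0,0],"roll":0},{"slide":[0,0,0],"roll":0},{"slide":[0,0,0],"roll":0}]' 0 20| grep -E "tool_pos|force|width"
python3 -m creep '[{"slide":[0,0,-20],"roll":0},{"slide":[0,0,-40],"roll":0},{"slide":[0,0,-40],"roll":0},{"slide":[0,0,-20],"roll":0},{"slide":[0,0,0],"roll":0}]' | grep -E "tool_pos|force|width"
python3 - <<'E'
from plant import ctrl
from h import *
s=ctrl.sense(); print(*to(s,546.4,259.5,175.3))
E
```

```text
tool_pos: [0.4184, -0.1232, 0.0038]
force: [-0.2, 0.1, 0.3]
gripper_force: 0.0
tool_pos: [0.418, -0.1233, 0.003]
force: [-0.5, -0.2, 3.8]
grip_width: 0.098
gripper_force: 20.0
tool_pos: [0.4196, -0.1238, 0.1255]
force: [0.1, 0.4, 0.2]
grip_width: 0.099
gripper_force: 20.0
slide at final yaw: [np.float64(-95.0), np.float64(392.4)] roll -81.8 now [ 419.6 -123.8  125.5] 93.5 q6 -0.4 gw 9.0
```

```bash
python3 -m creep '[{"slide":[42,17,0],"roll":0},{"slide":[42,17,0],"roll":0},{"slide":[42,17,0],"roll":0},{"slide":[42,17,0],"roll":0},{"slide":[42,17,0],"roll":0},{"slide":[42,17,0],"roll":0},{"slide":[42,16,0],"roll":0},{"slide":[42,16,0],"roll":0}]' | grep -E "tool_pos"
python3 -m creep '[{"slide":[38,16,0],"roll":0},{"slide":[0,0,0],"roll":-8.2},{"slide":[0,0,0],"roll":-8.2},{"slide":[0,0,0],"roll":-8.2},{"slide":[0,0,0],"roll":-8.2},{"slide":[0,0,0],"roll":-8.2},{"slide":[0,0,0],"roll":-8.2},{"slide":[0,0,0],"roll":-8.2}]' | grep -E "tool_pos"
python3 -m creep '[{"slide":[0,0,0],"roll":-8.2},{"slide":[0,0,0],"roll":-8.2},{"slide":[0,0,0],"roll":-8.2},{"slide":[0,0,0],"roll":0},{"slide":[0,0,0],"roll":0}]' | grep -E "tool_pos|force|width"
python3 - <<'E'
from plant import ctrl, read_camera
from h import *
s=ctrl.sense(); print(*to(s,546.4,259.5,175.3))
E
```

```text
tool_pos: [0.5308, 0.2221, 0.1213]
tool_pos: [0.5442, 0.2589, 0.1212]
tool_pos: [0.5444, 0.259, 0.1219]
force: [-0.7, -0.8, -0.4]
grip_width: 0.101
gripper_force: 20.0
slide at final yaw: [np.float64(-1.9), np.float64(0.6)] roll -0.1 now [544.4 259.  121.9] 175.2 q6 -1.08 gw 9.2
```

```bash
python3 -m creep '[{"slide":[-2,0,30],"roll":0},{"slide":[0,0,40],"roll":0},{"slide":[0,0,30],"roll":0},{"slide":[0,0,8],"roll":0},{"slide":[0,0,4],"roll":0},{"slide":[0,0,2],"roll":0},{"slide":[0,0,0],"roll":0},{"slide":[0,0,0],"roll":0}]' | grep -E "tool_pos|force|width"
```

```text
tool_pos: [0.5476, 0.2594, 0.0101]
force: [0.3, 0.0, 0.1]
grip_width: 0.099
gripper_force: 20.0
```

Release, rise, then turn and check while heading for the red cap.

```bash
python3 -m creep '[{"slide":[0,0,3],"roll":0},{"slide":[0,0,0],"roll":0},{"slide":[0,0,0],"roll":0}]' | grep -E "tool_pos|force|width"
python3 -m creep '[{"slide":[0,0,0],"roll":0},{"slide":[0,0,0],"roll":0},{"slide":[0,0,0],"roll":0},{"slide":[0,0,-10],"roll":0},{"slide":[0,0,-20],"roll":0},{"slide":[0,0,-40],"roll":0},{"slide":[0,0,-40],"roll":0},{"slide":[0,0,0],"roll":0}]' 24| grep -E "tool_pos|force|width"
python3 - <<'E'
from plant import ctrl, read_camera
from h import *
import pickle
s=ctrl.sense(); print(*to(s,401.5,331.8))
c=read_camera("wrist");pickle.dump(c,open("w6.pkl","wb"));cv2.imwrite("pics/w6.png",c["frame"])
E
```

```text
tool_pos: [0.5476, 0.2594, 0.0067]
force: [-0.3, -0.2, 6.8]
grip_width: 0.102
gripper_force: 20.0
tool_pos: [0.5496, 0.2603, 0.1216]
force: [1.5, 0.3, -0.5]
grip_width: 0.261
gripper_force: 0.0
slide at final yaw: [np.float64(153.3), np.float64(59.7)] roll 0.0 now [549.6 260.3 121.6] 175.5 q6 -1.09 gw 23.8
```

View pics/w6.png

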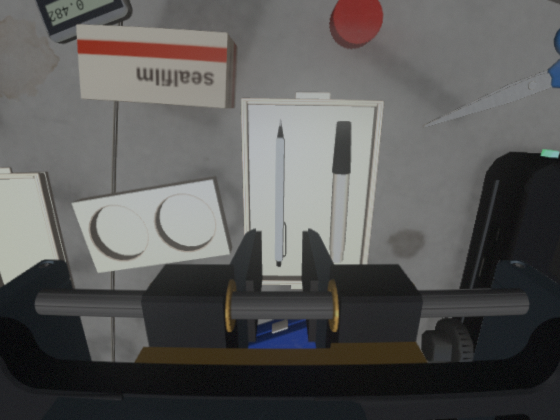

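The pen and marker lie side by side, along the tray: pen from (281,122) to (279,265), marker from (344,122) to (338,262). The red cap is at (357,20) and the well rims at about (188,221) and (121,231). I'll check the well and cap positions and turn for the caps.

```bash
python3 - <<'E'
from h import *
import pickle
c=pickle.load(open("w6.pkl","rb"))
B=ray(c,[(74,201),(216,179),(230,253),(96,272)],.016)[:,:2]*1000;print("blk",B.mean(0),B.round(0).tolist())
print("wells",ray(c,[(188,220.5),(121.5,230.5)],.016)[:,:2]*1000)
print("redtop",ray(c,[(358,18)],.024)*1000)
E
python3 -m creep '[{"slide":[0,0,0],"roll":8.2},{"slide":[0,0,0],"roll":8.2},{"slide":[0,0,0],"roll":8.2},{"slide":[0,0,0],"roll":8.2},{"slide":[0,0,0],"roll":8.2},{"slide":[0,0,0],"roll":8.2},{"slide":[0,0,0],"roll":8.2},{"slide":[0,0,0],"roll":8.2}]' 65| grep -E "tool_pos"
python3 -m creep '[{"slide":[0,0,0],"roll":8.2},{"slide":[0,0,0],"roll":7.7},{"slide":[20,-36,0],"roll":0},{"slide":[20,-36,0],"roll":0},{"slide":[20,-36,0],"roll":0},{"slide":[20,-36,0],"roll":0},{"slide":[0,0,0],"roll":0},{"slide":[0,0,0],"roll":0}]' | grep -E "tool_pos"
python3 - <<'E'
from plant import ctrl, read_camera
from h import *
s=ctrl.sense(); print(*to(s,401.5,331.8))
E
```

```text
blk [563.7719543  134.53600957] [[531.0, 64.0], [521.0, 203.0], [596.0, 206.0], [607.0, 65.0]]
wells [[558.88394545 170.67615173]
 [564.10838562 103.52177423]]
redtop [[400.61902574 331.78697618  24.        ]]
tool_pos: [0.5461, 0.2587, 0.1148]
tool_pos: [0.3968, 0.3288, 0.1154]
slide at final yaw: [np.float64(2.6), np.float64(4.9)] roll 0.0 now [396.8 328.8 115.4] 94.1 q6 0.58 gw 64.7
```

```bash
python3 -m creep '[{"slide":[3,5,30],"roll":0},{"slide":[0,0,40],"roll":0},{"slide":[0,0,20],"roll":0},{"slide":[0,0,11],"roll":0},{"slide":[0,0,0],"roll":0},{"slide":[0,0,0],"roll":0}]' | grep -E "tool_pos|force"
python3 - <<'E'
from plant import ctrl, read_camera
from h import *
s=ctrl.sense(); print(*to(s,401.2,331.7))
E
```

```text
tool_pos: [0.4031, 0.3322, 0.0155]
force: [0.0, -0.1, 0.7]
gripper_force: 0.0
slide at final yaw: [np.float64(-0.4), np.float64(-2.0)] roll 0.0 now [403.1 332.2  15.5] 94.0 q6 0.58 gw 64.8
```

```bash
python3 -m creep '[{"slide":[0,-2,2],"roll":0},{"slide":[0,0,0],"roll":0}]' | grep -E "tool_pos|force"
python3 -m creep '[{"slide":[0,0,0],"roll":0},{"slide":[0,0,0],"roll":0},{"slide":[0,0,0],"roll":0},{"slide":[0,0,0],"roll":0},{"slide":[0,0,0],"roll":0},{"slide":[0,0,0],"roll":0}]' 0 15| grep -E "tool_pos|force|width"
python3 -m creep '[{"slide":[0,0,-20],"roll":0},{"slide":[0,0,-40],"roll":0},{"slide":[0,0,-40],"roll":0},{"slide":[0,0,0],"roll":0}]' | grep -E "tool_pos|force|width"
python3 - <<'E'
from plant import ctrl, read_camera
from h import *
s=ctrl.sense(); print(*to(s,560.5,169.5))
c=read_camera("side");cv2.imwrite("pics/s1.png",cv2.resize(c["frame"][180:400,150:420],None,fx=2,fy=2))
E
```

```text
tool_pos: [0.4006, 0.3323, 0.0137]
force: [-0.8, 0.6, 0.4]
gripper_force: 0.0
tool_pos: [0.4004, 0.3321, 0.013]
force: [-1.4, -0.5, 3.8]
grip_width: 0.412
gripper_force: 15.0
tool_pos: [0.4026, 0.3337, 0.1174]
force: [0.5, 0.1, -1.8]
grip_width: 0.416
gripper_force: 15.0
slide at final yaw: [np.float64(-174.8), np.float64(146.0)] roll 0.0 now [402.6 333.7 117.4] 94.0 q6 0.58 gw 38.0
```

View pics/s1.png

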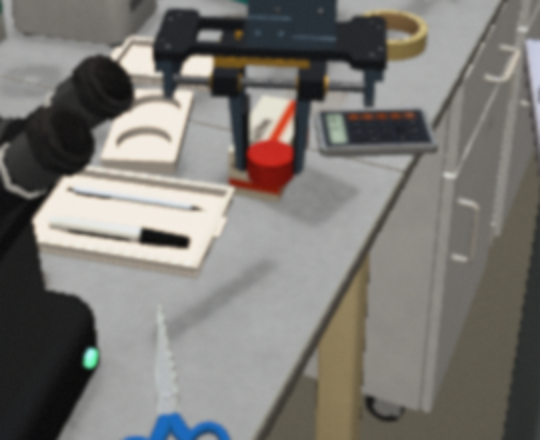

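The side view shows the red cap held level at (270,160) between the fingertips.

```bash
python3 -m creep '[{"slide":[-35,29,0],"roll":0},{"slide":[-35,29,0],"roll":0},{"slide":[-35,29,0],"roll":0},{"slide":[-35,29,0],"roll":0},{"slide":[-35,29,0],"roll":0},{"slide":[0,0,30],"roll":0},{"slide":[0,0,20],"roll":0},{"slide":[0,0,0],"roll":0}]' | grep -E "tool_pos|force|width"
python3 -m creep '[{"slide":[0,0,0],"roll":0}]' | grep -E "width"
python3 - <<'E'
from plant import ctrl, read_camera
from h import *
s=ctrl.sense(); print(*to(s,560.5,169.5))
E
```

```text
tool_pos: [0.5549, 0.1665, 0.0593]
force: [0.1, 0.4, -0.0]
grip_width: 0.414
gripper_force: 15.0
grip_width: 0.411
slide at final yaw: [np.float64(1.7), np.float64(4.0)] roll 0.0 now [556.6 167.5  62.3] 94.0 q6 0.18 gw 37.5
```

```bash
python3 -m creep '[{"slide":[1,3,15],"roll":0},{"slide":[0,0,15],"roll":0},{"slide":[0,0,8],"roll":0},{"slide":[0,0,4],"roll":0},{"slide":[0,0,0],"roll":0},{"slide":[0,0,0],"roll":0}]' | grep -E "tool_pos|force|width"
python3 -m creep '[{"slide":[0,0,2],"roll":0},{"slide":[0,0,0],"roll":0},{"slide":[0,0,0],"roll":0}]' | grep -E "tool_pos|force|width"
```

```text
tool_pos: [0.5603, 0.1688, 0.0211]
force: [0.8, -0.6, 0.4]
grip_width: 0.41
gripper_force: 15.0
tool_pos: [0.5603, 0.1688, 0.0192]
force: [-0.1, 0.2, -0.9]
grip_width: 0.414
gripper_force: 15.0
```

```bash
python3 -m creep '[{"slide":[0,0,2],"roll":0},{"slide":[0,0,0],"roll":0},{"slide":[0,0,0],"roll":0}]' | grep -E "tool_pos|force|width"
python3 -m creep '[{"slide":[0,0,0],"roll":0},{"slide":[0,0,0],"roll":0},{"slide":[0,0,0],"roll":0},{"slide":[0,0,0],"roll":0},{"slide":[0,0,-20],"roll":0},{"slide":[0,0,-40],"roll":0},{"slide":[0,0,-40],"roll":0},{"slide":[0,0,0],"roll":0}]' 62| grep -E "tool_pos|force|width"
python3 - <<'E'
from plant import ctrl, read_camera
from h import *
s=ctrl.sense(); print(*to(s,395.2,-275.4),s["t"])
c=read_camera("top");f=c["frame"];hsv=cv2.cvtColor(f,cv2.COLOR_BGR2HSV)
m=((hsv[...,1]>120)&(hsv[...,0]<8)).astype(np.uint8)
print(blobs(c,m,(190,155,262,210),.028,30)); print(blobs(c,(hsv[...,1]>120).astype(np.uint8),(383,240,412,268),.024,30))
E
```

```text
tool_pos: [0.5604, 0.1688, 0.0171]
force: [0.0, -0.7, 2.7]
grip_width: 0.409
gripper_force: 15.0
tool_pos: [0.5629, 0.1695, 0.1219]
force: [-0.3, 1.1, -1.1]
grip_width: 0.676
gripper_force: 0.0
slide at final yaw: [np.float64(-432.1), np.float64(-198.4)] roll 0.0 now [562.9 169.5 121.9] 94.0 q6 0.18 gw 61.7 22.6
[]
[(179.0, array([ 393.8, -275.8]), array([37.3, 38.2]), np.float32(108.0), array([395., 253.]))]
```

```bash
python3 - <<'E'
import pickle
from h import *
for n,p in(("top",[(397,240),(375,235)]),):
    c=pickle.load(open(n+"0.pkl","rb"))
    for z in(0,.05,.08): print(z,ray(c,p,z)[:,:2].round(3).tolist())
c=pickle.load(open("side0.pkl","rb"))
for x in(.44,.53):
  for z in(0,.05,.08,.1,.12):
    X=np.array([x,-.28,z]);q=cv2.projectPoints(X,cv2.Rodrigues(np.array(c["R"]))[0],np.array(c["t"]),np.array(c["K"]),np.array(c["distortion"]))[0].ravel();print(x,z,q.round(0))
E
python3 -m creep '[{"slide":[-43,-20,0],"roll":0},{"slide":[-43,-20,0],"roll":0},{"slide":[-43,-20,0],"roll":0},{"slide":[-43,-20,0],"roll":0},{"slide":[-43,-20,-10],"roll":0},{"slide":[-43,-20,-10],"roll":0},{"slide":[-43,-20,-10],"roll":0},{"slide":[-43,-20,-10],"roll":0}]' | grep -E "tool_pos"
```

```text
0 [[0.427, -0.286], [0.44, -0.231]]
0.05 [[0.423, -0.275], [0.435, -0.222]]
0.08 [[0.421, -0.268], [0.432, -0.216]]
0.44 0 [304. 173.]
0.44 0.05 [304. 156.]
0.44 0.08 [304. 146.]
0.44 0.1 [304. 139.]
0.44 0.12 [305. 132.]
0.53 0 [272. 171.]
0.53 0.05 [272. 154.]
0.53 0.08 [272. 144.]
0.53 0.1 [272. 137.]
0.53 0.12 [272. 131.]
tool_pos: [0.4229, -0.1868, 0.1563]
```

```bash
python3 -m creep '[{"slide":[0,0,0],"roll":-8.5},{"slide":[0,0,0],"roll":-8.5},{"slide":[0,0,0],"roll":-8.5},{"slide":[0,0,0],"roll":-8.5},{"slide":[0,0,0],"roll":-8.5},{"slide":[0,0,0],"roll":-8.5},{"slide":[0,0,0],"roll":-8.5},{"slide":[0,0,0],"roll":-8.5}]' 62| grep -E "tool_pos"
python3 -m creep '[{"slide":[0,0,0],"roll":-8.5},{"slide":[0,0,0],"roll":-8.5},{"slide":[0,0,0],"roll":0},{"slide":[0,0,0],"roll":0}]' | grep -E "tool_pos"
python3 - <<'E'
from plant import ctrl, read_camera
from h import *
s=ctrl.sense(); print(*to(s,394.5,-276))
c=read_camera("wrist");f=c["frame"];hsv=cv2.cvtColor(f,cv2.COLOR_BGR2HSV)
m=((hsv[...,1]>140)&(hsv[...,0]>5)&(hsv[...,0]<17)&(hsv[...,2]>150)).astype(np.uint8)
for b in blobs(c,m,(0,0,560,260),.012,100):print(b)
E
```

```text
tool_pos: [0.4239, -0.1852, 0.1558]
tool_pos: [0.4242, -0.1853, 0.1562]
slide at final yaw: [np.float64(27.6), np.float64(-91.3)] roll 0.0 now [ 424.2 -185.3  156.2] 178.7 q6 -2.01 gw 61.7
(1062.5, array([ 394.9, -283.7]), array([38.6, 38.7]), np.float32(88.4), array([186., 169.]))
```

```bash
python3 -m creep '[{"slide":[9,-31,0],"roll":0},{"slide":[9,-31,0],"roll":0},{"slide":[10,-31,0],"roll":0},{"slide":[0,0,25],"roll":0},{"slide":[0,0,0],"roll":0},{"slide":[0,0,0],"roll":0}]'| grep -E "tool_pos"
python3 - <<'E'
from plant import ctrl, read_camera
from h import *
s=ctrl.sense(); print(*to(s,394.5,-279))
c=read_camera("wrist");f=c["frame"];hsv=cv2.cvtColor(f,cv2.COLOR_BGR2HSV)
m=((hsv[...,1]>140)&(hsv[...,0]>5)&(hsv[...,0]<17)&(hsv[...,2]>150)).astype(np.uint8)
for z in(.012,.024):
  for b in blobs(c,m,(0,0,560,260),z,100):print(b)
cv2.imwrite("pics/w7.png",f)
E
```

```text
tool_pos: [0.3946, -0.2776, 0.1318]
slide at final yaw: [np.float64(0.1), np.float64(-1.4)] roll 0.0 now [ 394.6 -277.6  131.8] 178.9 q6 -2.21 gw 62.0
(1200.5, array([ 395.7, -280.5]), array([38.2, 39.7]), np.float32(178.9), array([279., 201.]))
(1200.5, array([ 392.1, -280.3]), array([36.7, 38. ]), np.float32(178.9), array([279., 201.]))
```

View pics/w7.png

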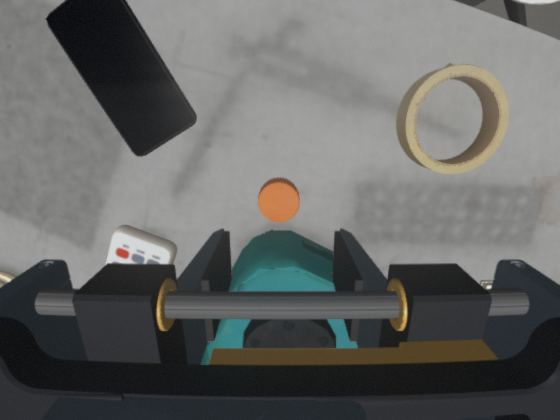

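The orange cap is at (279,201), nearly centred between the fingers, and the stirrer lies just beyond it. I'm going down onto it.

```bash
python3 -m creep '[{"slide":[1,-2,40],"roll":0},{"slide":[0,0,40],"roll":0},{"slide":[0,0,20],"roll":0},{"slide":[0,0,14],"roll":0},{"slide":[0,0,0],"roll":0},{"slide":[0,0,0],"roll":0}]' | grep -E "tool_pos|force"
python3 - <<'E'
from plant import ctrl, read_camera
from h import *
s=ctrl.sense(); print(*to(s,393.5,-279.7))
E
```

```text
tool_pos: [0.3946, -0.2802, 0.0189]
force: [0.2, -0.4, 0.2]
gripper_force: 0.0
slide at final yaw: [np.float64(1.1), np.float64(0.5)] roll 0.0 now [ 394.6 -280.2   18.9] 179.0 q6 -2.22 gw 62.3
```

```bash
python3 -m creep '[{"slide":[1,0,5],"roll":0},{"slide":[0,0,0],"roll":0}]' | grep -E "tool_pos|force"
python3 -m creep '[{"slide":[0,0,0],"roll":0},{"slide":[0,0,0],"roll":0},{"slide":[0,0,0],"roll":0},{"slide":[0,0,0],"roll":0},{"slide":[0,0,0],"roll":0},{"slide":[0,0,0],"roll":0}]' 0 15| grep -E "tool_pos|force|width"
python3 -m creep '[{"slide":[0,0,-20],"roll":0},{"slide":[0,0,-40],"roll":0},{"slide":[0,0,-40],"roll":0},{"slide":[0,45,-30],"roll":8.5},{"slide":[0,0,0],"roll":8.5},{"slide":[0,0,0],"roll":8.5},{"slide":[0,0,0],"roll":8.5},{"slide":[0,0,0],"roll":8.5}]' | grep -E "tool_pos|force|width"
python3 -m creep '[{"slide":[0,0,0],"roll":8.5},{"slide":[0,0,0],"roll":8.5},{"slide":[0,0,0],"roll":8.5},{"slide":[0,0,0],"roll":8.5},{"slide":[0,0,0],"roll":8.5},{"slide":[0,0,0],"roll":0},{"slide":[0,0,0],"roll":0}]' | grep -E "tool_pos|force|width"
python3 - <<'E'
from plant import ctrl, read_camera
from h import *
s=ctrl.sense(); print(*to(s,566,102),s["t"])
E
```

```text
tool_pos: [0.3932, -0.2802, 0.0134]
force: [-0.1, 0.9, 0.7]
gripper_force: 0.0
tool_pos: [0.393, -0.2801, 0.0131]
force: [-1.0, 1.2, 3.9]
grip_width: 0.415
gripper_force: 15.0
tool_pos: [0.3936, -0.2384, 0.1406]
force: [-0.5, -0.6, -0.5]
grip_width: 0.414
gripper_force: 15.0
tool_pos: [0.3936, -0.2385, 0.1405]
force: [-0.2, 0.5, -0.3]
grip_width: 0.416
gripper_force: 15.0
slide at final yaw: [np.float64(326.6), np.float64(197.4)] roll 0.0 now [ 393.6 -238.5  140.5] 94.3 q6 -0.67 gw 37.9 28.25
```

```bash
python3 -m creep '[{"slide":[41,25,0],"roll":0},{"slide":[41,25,0],"roll":0},{"slide":[41,25,0],"roll":0},{"slide":[41,25,0],"roll":0},{"slide":[41,25,0],"roll":0},{"slide":[41,25,0],"roll":0},{"slide":[41,24,0],"roll":0},{"slide":[41,24,0],"roll":0}]' | grep -E "tool_pos|force|width"
python3 -m creep '[{"slide":[0,0,40],"roll":0},{"slide":[0,0,35],"roll":0},{"slide":[0,0,0],"roll":0},{"slide":[0,0,0],"roll":0}]' | grep -E "tool_pos"
python3 - <<'E'
from plant import ctrl, read_camera
from h import *
s=ctrl.sense(); print(*to(s,566,102))
E
```

```text
tool_pos: [0.5686, 0.1046, 0.1405]
force: [0.7, -1.0, 0.0]
grip_width: 0.413
gripper_force: 15.0
tool_pos: [0.5679, 0.1024, 0.0658]
slide at final yaw: [np.float64(-0.3), np.float64(-1.9)] roll 0.0 now [567.9 102.4  65.8] 94.1 q6 0.07 gw 37.6
```

```bash
python3 -m creep '[{"slide":[0,-2,20],"roll":0},{"slide":[0,0,15],"roll":0},{"slide":[0,0,8],"roll":0},{"slide":[0,0,3],"roll":0},{"slide":[0,0,0],"roll":0},{"slide":[0,0,0],"roll":0}]' | grep -E "tool_pos|force|width"
python3 -m creep '[{"slide":[0,0,2],"roll":0},{"slide":[0,0,0],"roll":0},{"slide":[0,0,0],"roll":0}]' | grep -E "tool_pos|force|width"
```

```text
tool_pos: [0.5666, 0.1024, 0.0202]
force: [-0.6, -0.1, 0.1]
grip_width: 0.417
gripper_force: 15.0
tool_pos: [0.5662, 0.1024, 0.0177]
force: [-0.4, -0.4, 0.2]
grip_width: 0.418
gripper_force: 15.0
```

```bash
python3 -m creep '[{"slide":[0,0,1],"roll":0},{"slide":[0,0,0],"roll":0},{"slide":[0,0,0],"roll":0}]' | grep -E "tool_pos|force|width"
python3 -m creep '[{"slide":[0,0,0],"roll":0},{"slide":[0,0,0],"roll":0},{"slide":[0,0,0],"roll":0},{"slide":[0,0,0],"roll":0},{"slide":[0,0,-20],"roll":0},{"slide":[0,0,-40],"roll":0},{"slide":[0,0,-40],"roll":0},{"slide":[0,0,-30],"roll":0}]' 62| grep -E "tool_pos|force|width"
python3 -m creep '[{"slide":[30,-35,0],"roll":0},{"slide":[0,-35,0],"roll":8},{"slide":[0,-10,0],"roll":5},{"slide":[0,0,0],"roll":0},{"slide":[0,0,0],"roll":0}]' 80| grep -E "tool_pos|force|width"
python3 - <<'E'
from plant import ctrl, read_camera
from h import *
import pickle
s=ctrl.sense(); print(*to(s,428,175.7,80.8),s["t"])
c=read_camera("wrist");pickle.dump(c,open("w8.pkl","wb"));cv2.imwrite("pics/w8.png",c["frame"])
E
```

```text
tool_pos: [0.5663, 0.1024, 0.0169]
force: [-2.4, 0.7, 6.8]
grip_width: 0.417
gripper_force: 15.0
tool_pos: [0.5665, 0.1025, 0.1488]
force: [0.7, 1.1, -0.3]
grip_width: 0.68
gripper_force: 0.0
tool_pos: [0.485, 0.1282, 0.1469]
force: [-0.2, 0.2, 0.3]
grip_width: 0.874
gripper_force: 0.0
slide at final yaw: [np.float64(37.8), np.float64(-63.8)] roll 0.4 now [485.  128.2 146.9] 81.2 q6 0.37 gw 79.7 31.95
```

View pics/w8.png

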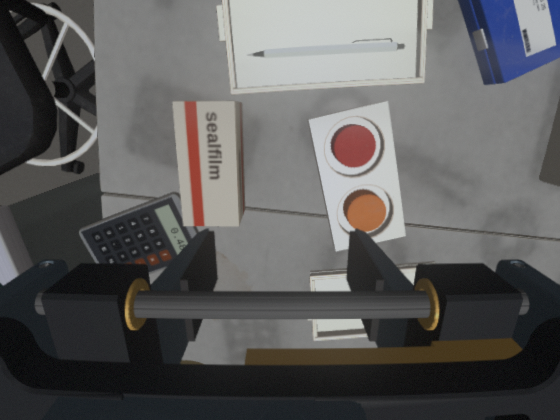

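Both caps sit flat in their wells, red at (353,146) and orange at (364,211). The carton spans about (174,102) to (243,225). I'll separate its top face from its side with an edge profile.

```bash
python3 - <<'E'
from h import *
import pickle
c=pickle.load(open("w8.pkl","rb"));g=cv2.cvtColor(c["frame"],cv2.COLOR_BGR2GRAY)
for y in(112,205):print(y,g[y-1:y+2,168:254].mean(0).astype(int).tolist())
X=np.array([[462,225,52],[446,117,52],[393,127,52],[412,235,52],[462,225,0],[446,117,0]])/1000.
print(cv2.projectPoints(X,cv2.Rodrigues(np.array(c["R"]))[0],np.array(c["t"]),np.array(c["K"]),np.array(c["distortion"]))[0].reshape(-1,2).round(0).tolist())
E
```

```text
112 [110, 109, 110, 109, 118, 143, 163, 164, 165, 165, 165, 165, 165, 165, 164, 161, 149, 120, 101, 98, 96, 97, 98, 98, 99, 99, 98, 102, 122, 157, 163, 165, 166, 165, 165, 165, 165, 160, 150, 137, 140, 151, 154, 144, 130, 128, 139, 151, 160, 164, 166, 166, 166, 165, 165, 166, 165, 165, 166, 165, 165, 166, 165, 165, 166, 165, 154, 130, 114, 109, 107, 102, 93, 94, 106, 119, 123, 124, 126, 126, 127, 127, 129, 129, 131, 130]
205 [111, 81, 59, 54, 56, 55, 59, 81, 105, 112, 111, 111, 117, 140, 165, 169, 168, 168, 169, 169, 169, 168, 167, 156, 128, 97, 89, 88, 87, 88, 89, 90, 89, 92, 112, 149, 166, 169, 169, 169, 169, 169, 169, 169, 169, 169, 169, 169, 169, 169, 169, 169, 169, 169, 169, 169, 169, 170, 169, 170, 169, 169, 169, 169, 169, 169, 169, 169, 169, 164, 120, 104, 90, 83, 81, 67, 79, 108, 123, 125, 125, 127, 127, 130, 131, 131]
[[236.0, 100.0], [242.0, 226.0], [183.0, 224.0], [174.0, 98.0], [243.0, 102.0], [247.0, 208.0]]
```

```bash
python3 - <<'E'
from h import *
import pickle
from plant import ctrl
c=pickle.load(open("w8.pkl","rb"))
Q=ray(c,[(172.5,102),(234.5,102),(239,225),(182.8,225)],.052)[:,:2]*1000;e=Q-np.roll(Q,1,0)
print(Q.mean(0),np.hypot(*e.T),np.degrees(np.arctan2(e[:,1],e[:,0]))%180)
print(*to(ctrl.sense(),*Q.mean(0),81.2))
E
```

```text
[426.72288161 174.87394872] [107.76876395  51.18281853 107.16590003  51.79850911] [ 80.68078572 170.63471144  81.00833411 171.30405306]
slide at final yaw: [np.float64(37.2), np.float64(-65.0)] roll -0.0 now [485.3 128.1 146.8] 81.2 q6 0.37 gw 79.5
```

```bash
python3 -m creep '[{"slide":[19,-33,0],"roll":0},{"slide":[19,-32,0],"roll":0},{"slide":[0,0,30],"roll":0},{"slide":[0,0,0],"roll":0},{"slide":[0,0,0],"roll":0}]' | grep -E "tool_pos"
python3 - <<'E'
from plant import ctrl, read_camera
from h import *
s=ctrl.sense(); print(*to(s,427,175,81))
E
```

```text
tool_pos: [0.4265, 0.1756, 0.1167]
slide at final yaw: [np.float64(-0.6), np.float64(0.6)] roll 0.1 now [426.5 175.6 116.7] 81.1 q6 0.5 gw 79.9
```

```bash
python3 -m creep '[{"slide":[0,0,40],"roll":0},{"slide":[0,0,40],"roll":0},{"slide":[0,0,14],"roll":0},{"slide":[0,0,0],"roll":0},{"slide":[0,0,0],"roll":0}]' | grep -E "tool_pos|force"
python3 -m creep '[{"slide":[0,0,0],"roll":0},{"slide":[0,0,0],"roll":0},{"slide":[0,0,0],"roll":0},{"slide":[0,0,0],"roll":0},{"slide":[0,0,0],"roll":0},{"slide":[0,0,0],"roll":0}]' 0 20| grep -E "tool_pos|force|width"
```

```text
tool_pos: [0.4271, 0.1758, 0.0235]
force: [0.7, -0.2, 1.4]
gripper_force: 0.0
tool_pos: [0.4263, 0.1759, 0.0231]
force: [-2.4, -1.5, 9.0]
grip_width: 0.568
gripper_force: 20.0
```

```bash
python3 -m creep '[{"slide":[0,0,-20],"roll":0},{"slide":[0,0,-40],"roll":0},{"slide":[0,0,-40],"roll":0},{"slide":[-33,34,0],"roll":0},{"slide":[-33,34,0],"roll":0},{"slide":[-33,34,0],"roll":0},{"slide":[-33,34,0],"roll":0},{"slide":[-33,34,0],"roll":0}]' | grep -E "tool_pos|force|width"
python3 -m creep '[{"slide":[0,0,0],"roll":-8.5},{"slide":[0,0,0],"roll":-8.5},{"slide":[0,0,0],"roll":-8.5},{"slide":[0,0,0],"roll":-8.5},{"slide":[0,0,0],"roll":-8.5},{"slide":[0,0,0],"roll":-8.5},{"slide":[0,0,0],"roll":-8.5},{"slide":[0,0,0],"roll":-8.5}]' | grep -E "tool_pos|force|width"
python3 -m creep '[{"slide":[0,0,0],"roll":-8.5},{"slide":[0,0,0],"roll":-8.5},{"slide":[0,0,0],"roll":-8.5},{"slide":[0,0,0],"roll":-1.5},{"slide":[0,0,0],"roll":0},{"slide":[0,0,0],"roll":0}]' | grep -E "tool_pos|force|width"
python3 - <<'E'
from plant import ctrl, read_camera
from h import *
import pickle
s=ctrl.sense(); print(*to(s,570.3,-15.2,176.2))
c=read_camera("wrist");pickle.dump(c,open("w9.pkl","wb"));cv2.imwrite("pics/w9.png",c["frame"])
E
```

```text
tool_pos: [0.5689, -0.0155, 0.1227]
force: [-0.3, 0.9, -0.9]
grip_width: 0.571
gripper_force: 20.0
tool_pos: [0.5679, -0.0137, 0.1226]
force: [-0.7, -1.0, -0.7]
grip_width: 0.567
gripper_force: 20.0
tool_pos: [0.5681, -0.0137, 0.1226]
force: [0.4, 0.3, -0.4]
grip_width: 0.571
gripper_force: 20.0
slide at final yaw: [np.float64(-2.3), np.float64(-1.4)] roll -0.4 now [568.1 -13.7 122.6] 175.8 q6 -1.56 gw 52.1
```

View pics/w9.png

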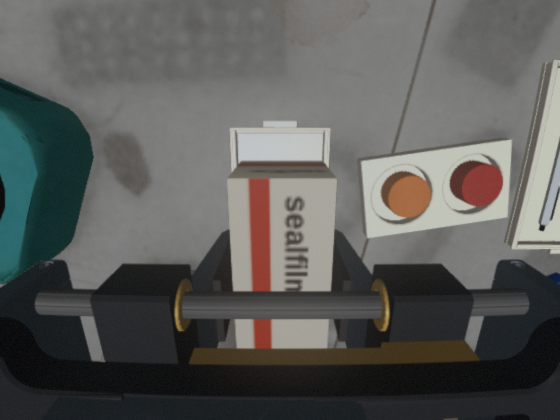

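The carton is square above the narrow tray, whose near corners are at (231,128) and (329,129). I'll check the centring and lower it.

```bash
python3 - <<'E'
from h import *
import pickle
from plant import ctrl
c=pickle.load(open("w9.pkl","rb"))
A,B=ray(c,[(230.5,128.5),(329.5,129.5)],.015)[:,:2]*1000;e=(A-B)/np.hypot(*(A-B));u=np.array([-e[1],e[0]]);u*=np.sign(u[0])
ctr=(A+B)/2+u*72;print(np.hypot(*(A-B)),ctr,np.degrees(np.arctan2(*u[::-1])))
print(*to(ctrl.sense(),*ctr))
# carton's near top edge relative to TCP
print(ray(c,[(231,178),(335,178)],.1505)*1000)
E
python3 -m creep '[{"slide":[-2,-1,30],"roll":0},{"slide":[0,0,30],"roll":0},{"slide":[0,0,0],"roll":0},{"slide":[0,0,0],"roll":0}]' | grep -E "tool_pos|force|width"
```

```text
86.69699280530438 [570.9864184  -16.02548132] -4.699819253087364
slide at final yaw: [np.float64(-3.1), np.float64(-2.1)] roll 0.0 now [568.1 -13.7 122.6] 175.9 q6 -1.56 gw 52.1
[[512.10177175 -33.61682748 150.5       ]
 [515.61622474  15.07097359 150.5       ]]
tool_pos: [0.5699, -0.0148, 0.0628]
force: [0.5, -0.0, -0.0]
grip_width: 0.566
gripper_force: 20.0
```

```bash
python3 -m creep '[{"slide":[0,-1,20],"roll":0},{"slide":[0,0,10],"roll":0},{"slide":[0,0,4],"roll":0},{"slide":[0,0,0],"roll":0},{"slide":[0,0,0],"roll":0}]' | grep -E "tool_pos|force|width"
python3 -m creep '[{"slide":[0,0,2],"roll":0},{"slide":[0,0,0],"roll":0},{"slide":[0,0,0],"roll":0}]' | grep -E "tool_pos|force|width"
```

```text
tool_pos: [0.5704, -0.0158, 0.0293]
force: [-0.3, 0.2, -0.4]
grip_width: 0.573
gripper_force: 20.0
tool_pos: [0.5706, -0.0159, 0.0271]
force: [1.3, -0.2, 6.0]
grip_width: 0.567
gripper_force: 20.0
```

Carton in contact; release, rise and back away to check.

```bash
python3 -m creep '[{"slide":[0,0,0],"roll":0},{"slide":[0,0,0],"roll":0},{"slide":[0,0,0],"roll":0},{"slide":[0,0,0],"roll":0},{"slide":[0,0,-20],"roll":0},{"slide":[0,0,-40],"roll":0},{"slide":[0,0,-40],"roll":0},{"slide":[0,0,-30],"roll":0}]' 68| grep -E "tool_pos|force|width"
python3 -m creep '[{"slide":[0,-45,-20],"roll":0},{"slide":[0,-45,-20],"roll":0},{"slide":[0,-45,0],"roll":0},{"slide":[0,-45,0],"roll":0},{"slide":[0,-45,0],"roll":0},{"slide":[0,-45,0],"roll":0},{"slide":[0,0,0],"roll":0},{"slide":[0,0,0],"roll":0}]' | grep -E "t:|tool_pos|force"
python3 - <<'E'
from plant import ctrl, read_camera
from h import *
c=read_camera("side")["frame"];t=read_camera("top")["frame"]
a=cv2.resize(c[170:330,130:330],(400,320));b=cv2.resize(t[135:265,120:320],(400,260))
cv2.imwrite("pics/end.png",np.vstack([a,b])); print(ctrl.sense()["t"])
E
```

```text
tool_pos: [0.5703, -0.0159, 0.1588]
force: [0.6, 0.6, -0.0]
grip_width: 0.747
gripper_force: 0.0
t: 38.65
tool_pos: [0.5508, -0.2858, 0.1962]
ee_rot: [-0.0, 0.036, 0.999, 0.0]
force: [0.0, 0.0, -0.9]
gripper_force: 0.0
38.75
```

View pics/end.png

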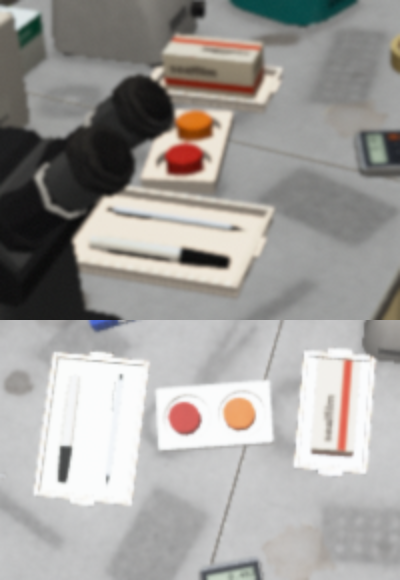

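The final picture shows the marker (68,428) and pen (115,428) flat in the big tray, the caps seated in both wells (185,417) and (240,413), and the carton upright in the narrow tray (335,407). The robot is clear of everything.

```bash
python3 -c "
from plant import ctrl
print(ctrl.job_done())"
```

```text
the job is handed in; nothing more can be done
None
```

The job is handed in after about 39 s of robot time: the marker and pen lie side by side in the big tray, one cap sits in each well, and the carton is the same way up in the narrow tray, all released.

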